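# Heft two log rounds and hold the green one to the carving board's fence

## Task

One of the two log rounds is still green, and so clearly heavier than the other: lift each clear of the bench in turn to feel which, and set the lighter one back down upright on the bench (set down, not dropped). Stand the heavier one flat and wholly on the carving board, push it snugly, without forcing, against the near face of the fence, and finish while still gripping it and pressing it there, ready to be carved. Leave everything else where it lies.

Things in the scene. Friction and masses are not known exactly. Their poses are not given: they have to be found in the camera images.
- round_a_mid (a point): One of two log rounds that look alike: upright cylinder of branch wood, brown bark, pale end grain, 60 mm diameter, 72 mm high, standing on the bench. The point is its centre, 36 mm above its underside; z up its axis. One round (neither look nor place tells) is green and at least 85 g heavier than the other; both weigh 0.08 to 0.23 kg.
- round_b_mid (a point): The other of the two log rounds that look alike: upright cylinder of branch wood, brown bark, pale end grain, 60 mm diameter, 72 mm high, standing on the bench. The point is its centre, 36 mm above its underside; z up its axis. One round (neither look nor place tells) is green and at least 85 g heavier than the other; both weigh 0.08 to 0.23 kg.
- carving_board: Carving board screwed to the bench: wooden board 240 (x) by 260 (y) by 22 mm thick with a fence along its far edge. Origin at the centre of its underside, on the bench; x points level, squarely to the fence, y along it, z up. The rigid fence bar fills x = 90 to 120 mm over the full length, its top 24 mm above the board. A round standing against it has its axis at x = 60 mm.
- fence_face (a point): Middle of the fence's near face, the one that work is pushed against: 12 mm above the board's top, axes as the board's (x points into the fence, y along it).
- fence: The fence bar itself; origin at the centre of its underside, on the board's top, 15 mm beyond the face.
- gouge: Bystander: carving gouge 202 mm long, 25 mm thick, lying on the carving board along its near edge, parallel to the fence (about 85 mm to the near side of the board's middle).
- drum: Bystander: small brown sanding drum, 20 mm diameter, 33 mm high with its shank, standing on the bench between the rounds' places. Origin under its centre.
- slice_large: Bystander: log slice 90 mm diameter, 14 mm thick, flat on the bench. Origin under its centre.
- slice_small: Bystander: log slice 68 mm diameter, 12 mm thick, flat on the bench. Origin under its centre.
- torch: Bystander: metal pen torch 215 mm long, 33 mm thick, lying on the bench. Origin under its middle, x along it to the tip.
- pencil: Bystander: green pencil 181 mm long, lying on the bench. x along it to the point.
- bit_box: Bystander: clear open plastic box 100 by 100 by 45 mm with rotary bits, on the bench. Origin under its centre.

How it is judged:
On the way, in this order (a step that is already met when the one before it is completed fails the run):
1. The lighter round is held lifted at least 20 mm in the fingers, while the heavier (it bears on the bench with over 1.5 N) stands there; the heavier may have been lifted before (((height (world z) of round_a_mid above 0.056 m and contact force between the fingers and round_a above 1 N and angle between round_b_mid's own z axis and vertical below 0.1 rad and height (world z) of round_b_mid between 0.03 and 0.042 m and contact force between round_b and anything else above 1.5 N) or (height (world z) of round_b_mid above 0.056 m and contact force between the fingers and round_b above 1 N and angle between round_a_mid's own z axis and vertical below 0.1 rad and height (world z) of round_a_mid between 0.03 and 0.042 m and contact force between round_a and anything else above 1.5 N))), for 0.2 s.
2. Then the heavier round is held lifted at least 20 mm, while the lighter (it bears with under 1.5 N) stands upright on the bench (((height (world z) of round_a_mid above 0.056 m and contact force between the fingers and round_a above 1 N and angle between round_b_mid's own z axis and vertical below 0.1 rad and height (world z) of round_b_mid between 0.03 and 0.042 m and contact force between round_b and anything else below 1.5 N) or (height (world z) of round_b_mid above 0.056 m and contact force between the fingers and round_b above 1 N and angle between round_a_mid's own z axis and vertical below 0.1 rad and height (world z) of round_a_mid between 0.03 and 0.042 m and contact force between round_a and anything else below 1.5 N))), for 0.2 s.
At the end, for the whole second after the job is handed in: The heavier round, in the fingers (over 6 N) and at rest, stands flat on the board (5 mm, 0.09 rad), within 100 mm of the fence's middle, pressed on its near face with 1.5 to 40 N; the lighter stands upright (0.1 rad) at rest on the bench top, not touched by the fingers (((contact force between round_a and fence between 1.5 and 40 N and contact force between the fingers and round_a above 6 N and x of round_a_mid in the frame of carving_board between 0.052 and 0.066 m and y of round_a_mid in the frame of carving_board between -0.1 and 0.1 m and z of round_a_mid in the frame of carving_board between 0.053 and 0.063 m and angle between round_a_mid's own z axis and vertical below 0.09 rad and linear speed of each of round_a, round_b below 0.02 m/s and angle between round_b_mid's own z axis and vertical below 0.1 rad and height (world z) of round_b_mid between 0.03 and 0.042 m and contact force between the fingers and round_b below 0.1 N and contact force between round_b and anything else between 0.3 and 1.5 N) or (contact force between round_b and fence between 1.5 and 40 N and contact force between the fingers and round_b above 6 N and x of round_b_mid in the frame of carving_board between 0.052 and 0.066 m and y of round_b_mid in the frame of carving_board between -0.1 and 0.1 m and z of round_b_mid in the frame of carving_board between 0.053 and 0.063 m and angle between round_b_mid's own z axis and vertical below 0.09 rad and linear speed of each of round_b, round_a below 0.02 m/s and angle between round_a_mid's own z axis and vertical below 0.1 rad and height (world z) of round_a_mid between 0.03 and 0.042 m and contact force between the fingers and round_a below 0.1 N and contact force between round_a and anything else between 0.3 and 1.5 N))); the arm keeps its last pose, push and grip.
It fails at once if a round is let go in the air (its underside more than 34 mm above the bench) and dropped ((height (world z) of round_a_mid above 0.07 m and contact force between anything else and round_a below 0.02 N) or (height (world z) of round_b_mid above 0.07 m and contact force between anything else and round_b below 0.02 N)).
It fails at once if any other loose thing on the bench is moved more than 30 mm (distance of any of slice_large, slice_small, drum, torch, pencil, gouge, bit_box from where it was at the start of the episode above 0.03 m).
It also fails if it takes over 67 s, if anything falls off the work surface, if the arm or the gripper's body presses on something with over 40 N, if the wrist force passes 120 N, or if a joint passes its speed limit or range.

## Robot

A 7-joint arm with a two-finger parallel gripper is mounted at the origin on the work surface. World frame = base frame: x ahead of the robot, y to its left, z up, the work surface at z = 0. Lengths are in m, angles in rad, forces in N, time in s.
With the tool pointing down it reaches from about 0.425 to 0.95 m from the base axis. Payload 4.7 kg.
Tool frame: the origin (TCP) lies between the finger pads; the fingertips stand 25 mm ahead of it and the grasp point (between the pads) lies 6 mm ahead of it; z points along the fingers, y is the line along which they close (so a half turn about z gives the same grasp; the last joint's range is limited). The gripper opens to 85 mm and grips with 20 to 120 N. Pads are 22 mm wide; open, the fingers measure 114 mm over their backs; the gripper's body (76 mm by 85 mm) begins 54 mm behind the grasp point. The pads swing forward as they close: fully open they stand 13 mm farther back than shut.
Start: joints at [-1.281, 0.469, -0.049, 1.532, 0.024, 1.141, -0.082], TCP at [0.212, 0.641, 0.256] pointing down, gripper open.
Joint ranges: [-2.59, 2.59], [-0.33, 1.99], [-1.39, 1.29], [0.1, 2.45], [-1.04, 4.18], [0.21, 1.99], [-2.66, 2.66]. Speed limits (rad/s): [2.57, 2.57, 3.14, 3.14, 3.14, 3.14, 3.14].

## Interface

Orientations are given as a 3x3 rotation matrix whose columns are the frame's x, y, z axes.
In Python, from rig import * gives the robot as it stands. Calls block until the motion is done:
- movep(position, orientation): joint-space move of the TCP to a pose.
- move_l(position, attitude=None, feed=0.15, until_force=None): straight line of the TCP; attitude=None keeps the orientation; feed is the mean speed in m/s. With until_force (N) it stops when the force on the tool has changed by that much, and returns True; else False.
- move_joints(angles): joint-space move.
- command_gripper(opening, newtons=None): finger opening in m; newtons is the grip in N (None keeps the last); returns when the fingers have stopped.
- sleep(seconds).
- inverse_kinematics(position, orientation): joint angles nearest the present ones, or None.
- sense(): the state.
- camera(name): name is "side" or "top"; returns (picture, depth): 480x640x3 uint8, red, green, blue; 480x640 float32, m along the optical axis (not along the pixel's ray), 0 where there is no reading.
- camera_params(name): a dict with "K" (3x3 intrinsics, pixels), "position" and "rotation" of the camera in the world. Camera axes: x right, y down, z forward; pixel columns grow to the right and rows downward; lengths in m; the calibration is good to about 2 mm. A picture is of the moment at which its call begins. camera_params takes no time and is no camera call.
A pose or a line that the arm cannot do raises Unreachable and nothing moves.
- finish_job(): hands the job in; it is judged then, once.
The state is a dict: "time_s": time; "joint_pos": joint angles; "qd": joint speeds; "joint_efforts": joint torques, N m; "position": TCP position; "tcp_rot": TCP orientation; "wrist_force": force on the tool from outside, world axes, zero at the start; "ft_torque": the same for the moment, N m; "finger_gap": finger opening in m; "gripper_force": force on a finger pad.
Only numpy, scipy, OpenCV 4.12 (cv2) and the standard library are available. Lean on these libraries where they do the work, as an engineer would, in place of code of your own. Each camera call takes 0.05 s, during which the arm holds its last target. There are 200 camera calls.

## Working session

There is one attempt and no reset: what is moved stays moved. The work goes in short steps, each a Python script; the robot and the scene stay as the last script left them, time stands still between calls to the robot, and variables do not carry over. Pictures are saved under pics/ and viewed, at most 10 in all, crops included, and the job is handed in when it is done.

```bash
mkdir -p pics
python3 - <<'E'
from rig import *
import cv2,numpy as np
for n in ("top","side"):
    p,d=camera(n); cv2.imwrite(f"pics/{n}0.png",p[:,:,::-1]); np.savez(f"{n}0.npz",p=p,d=d)
    c=camera_params(n); print(n,c)
s=sense(); print(s)
E
```

```text
top {'K': array([[440.14491051,   0.        , 318.69986853],
       [  0.        , 440.14491051, 242.55352684],
       [  0.        ,   0.        ,   1.        ]]), 'position': array([ 0.43230744, -0.08348124,  0.96423684]), 'rotation': array([[ 0.01610147, -0.99088181,  0.13376835],
       [-0.99975753, -0.01796479, -0.01273408],
       [ 0.01502109, -0.13353088, -0.99093081]])}
side {'K': array([[557.08108088,   0.        , 316.96494174],
       [  0.        , 557.08108088, 239.58899037],
       [  0.        ,   0.        ,   1.        ]]), 'position': array([ 0.49056653, -0.98693075,  0.62162902]), 'rotation': array([[ 0.99757963, -0.05425118,  0.04349367],
       [-0.06540821, -0.51991108,  0.85171253],
       [-0.02359357, -0.85249591, -0.52220118]])}
{'time_s': 0.1, 'joint_pos': array([-1.28092072,  0.46938031, -0.04855811,  1.5335453 ,  0.02412039,
        1.14098994, -0.08231721]), 'qd': array([-3.15382407e-04, -3.28064441e-03, -2.94673710e-04, -2.13378130e-03,
       -2.55009779e-05,  9.85324151e-04,  4.89015202e-04]), 'joint_efforts': array([ 9.04117260e-04, -5.11513209e+01, -4.72283817e-02, -2.38389194e+01,
        1.06724293e-02,  4.35575552e-03, -2.28165455e-06]), 'position': array([0.21141285, 0.6405504 , 0.25536539]), 'tcp_rot': array([[-9.49615745e-01,  3.13416224e-01, -4.54297377e-04],
       [ 3.13416539e-01,  9.49614270e-01, -1.67645888e-03],
       [-9.40221399e-05, -1.73437606e-03, -9.99998492e-01]]), 'wrist_force': array([ 0.37872508, -0.32942544, -0.83101804]), 'ft_torque': array([-0.04961001, -0.00744333, -0.01449505]), 'gripper_force': 0.0, 'finger_gap': 0.08537078250340117}
```

View pics/top0.png

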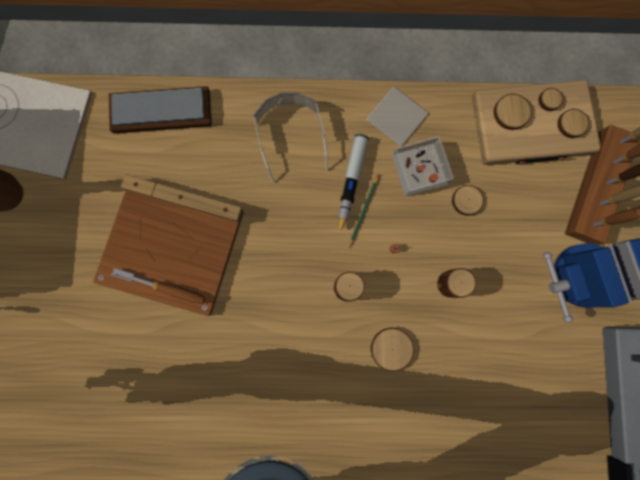

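View pics/side0.png

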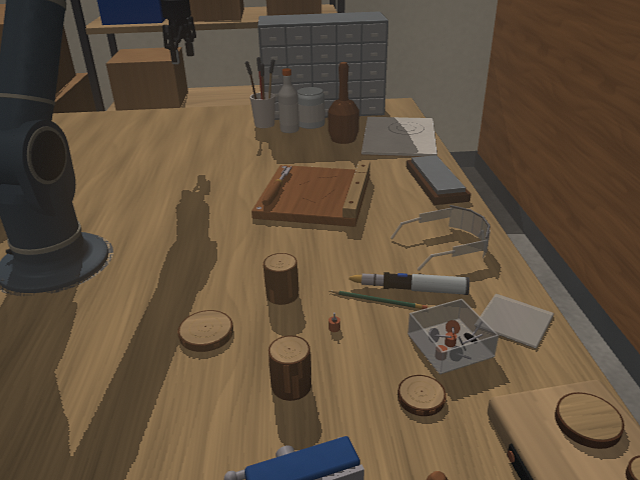

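The top view shows the round tops at about (350,287) and (461,283), and the drum between them at (397,248). The board spans (97,280), (211,312), (240,215) and (122,185), with the fence along its upper (far) edge and the gouge along the near edge. The side view agrees.

```bash
cat > h.py <<'E'
import numpy as np,cv2
from rig import *
def cloud(n,d):
    c=camera_params(n); v,u=np.mgrid[:480,:640]
    r=np.stack([u,v,np.ones_like(u)],-1)@np.linalg.inv(c["K"]).T
    return (r*d[...,None])@c["rotation"].T+c["position"]
def ray(n,u,v,z):
    c=camera_params(n); r=c["rotation"]@np.linalg.inv(c["K"])@np.array([u,v,1.])
    return c["position"]+r*(z-c["position"][2])/r[2]
def tops(n,d,lo,hi,box,min_px=150):
    P=cloud(n,d); u0,v0,u1,v1=box
    m=((P[...,2]>lo)&(P[...,2]<hi)&(d>0)).astype(np.uint8); k=np.zeros_like(m); k[v0:v1,u0:u1]=1
    return m*k,P
E
python3 - <<'E'
from h import *
d=np.load("top0.npz")["d"]
for b in [(320,262,380,315),(435,258,490,310)]:
    m,P=tops("top",d,.06,.085,b)
    cs,_=cv2.findContours(m,cv2.RETR_EXTERNAL,cv2.CHAIN_APPROX_NONE); c=max(cs,key=cv2.contourArea)
    (u,v),r=cv2.minEnclosingCircle(c); M=cv2.moments(m,True)
    print("round",(u,v,r),M['m10']/M['m00'],M['m01']/M['m00'],np.median(P[m>0][:,2]),ray("top",M['m10']/M['m00'],M['m01']/M['m00'],.072))
box=(80,165,260,330)
for lo,hi in[(.036,.056),(.012,.031)]:
    m,P=tops("top",d,lo,hi,box); m=cv2.morphologyEx(m,cv2.MORPH_OPEN,np.ones((3,3)))
    q=P[m>0]; print("z",np.median(q[:,2]),len(q)); 
    rc=cv2.minAreaRect(q[:,:2].astype(np.float32)*1000); print(rc, cv2.boxPoints(rc).round(1).tolist())
m,P=tops("top",d,.018,.06,(380,230,412,262)); q=P[m>0]; print("drum",np.median(q,0),len(q))
# corners by ray on visible pixels
for c in [(122,178),(243,207),(97,280),(211,314)]: print(c,ray("top",*c,.046 if c[1]<250 else .022))
E
python3 - <<'E'
import cv2
i=cv2.imread("pics/top0.png")[165:325,80:260]; cv2.imwrite("pics/board.png",cv2.resize(i,None,fx=3.5,fy=3.5,interpolation=cv2.INTER_CUBIC))
E
```

```text
round (349.0646057128906, 286.0467224121094, 15.190823554992676) 349.1869688385269 286.06232294617564 0.0720227230013466 [ 0.46515972 -0.15798405  0.072     ]
round (460.0, 282.0, 15.811488151550293) 459.9701086956522 282.4103260869565 0.07227110903879458 [ 0.47629193 -0.38313911  0.072     ]
z 0.04448198283836324 2249
((558.1068725585938, 225.817626953125), (259.9872131347656, 219.87701416015625), 74.77923583984375) [[417.8999938964844, 129.1999969482422], [630.0999755859375, 71.5], [698.2999877929688, 322.3999938964844], [486.20001220703125, 380.1000061035156]]
z 0.020934642595585307 11058
((534.2723999023438, 232.19346618652344), (261.35626220703125, 211.05404663085938), 75.00914764404297) [[398.5, 133.3000030517578], [602.4000244140625, 78.69999694824219], [670.0, 331.1000061035156], [466.1000061035156, 385.70001220703125]]
drum [ 0.55119235 -0.2602947   0.01922503] 44
(122, 178) [0.68757638 0.32649907 0.046     ]
(243, 207) [0.62949746 0.06663911 0.046     ]
(97, 280) [0.47089444 0.37306696 0.022     ]
(211, 314) [0.40355092 0.12881772 0.022     ]
```

View pics/board.png

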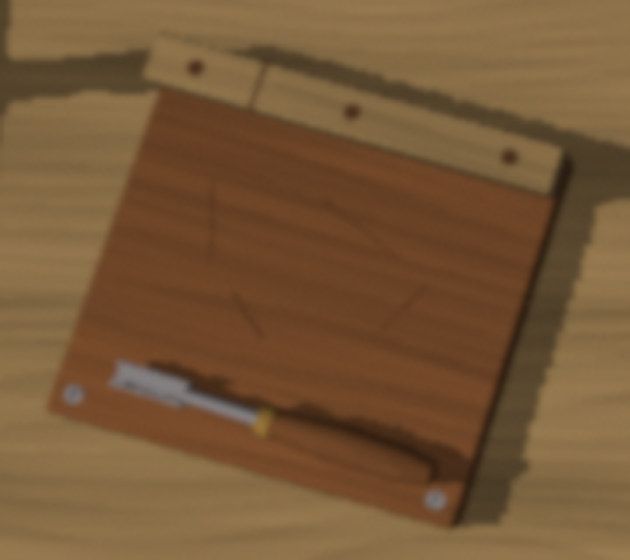

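Board yaw is about -15.2° and its centre about (0.548, 0.228). Fingers will close along the fence direction. First: lift A, weigh it, and set it down.

```bash
cat >> h.py <<'E'
A=np.array([.465,-.158]); B=np.array([.476,-.383]); YAW=np.arctan2(-68.2,250.9)
BX=np.array([np.cos(YAW),np.sin(YAW)]); BY=np.array([-BX[1],BX[0]]); BC=np.array([.6642,.197])-.12*BX
def R(a,s=1):  # tool down, closing line (tool y) at world-y direction turned by a
    y=s*np.array([-np.sin(a),np.cos(a),0]); z=np.array([0,0,-1.]); return np.stack([np.cross(y,z),y,z],1)
def fz(n=10):
    f=[]
    for _ in range(n): sleep(.04); f.append(sense()["wrist_force"])
    f=np.array(f); return f.mean(0),f.std(0)
def weigh(c,rot,z=.045,up=.12):
    movep([*c,up],rot); sleep(.3); f0,_=fz()
    if move_l([*c,z],feed=.12,until_force=8): print("BUMP",sense()["position"]); return None
    command_gripper(.05,45)
    s=sense(); print("gap",s["finger_gap"],s["gripper_force"])
    move_l([*c,up],feed=.12); sleep(.3); f1,sd=fz(); w=f1-f0
    print("w",w,"sd",sd,"gap",sense()["finger_gap"],"t",sense()["time_s"]); return w
def setdown(c,z=.045,up=.12):
    move_l([*c,z+.008],feed=.12); h=move_l([*c,z-.004],feed=.02,until_force=2.5)
    print("down",h,sense()["position"][2]); command_gripper(.085); move_l([*c,up],feed=.15)
E
python3 - <<'E'
from h import *
q=sense()["joint_pos"]
for s in(1,-1):
  for c,a in((A,0),(BC+.05*BX,YAW)): print(s,inverse_kinematics([*c,.12],R(a,s)))
rot=R(0,1) if abs((inverse_kinematics([*A,.12],R(0,1))[6]))<1.6 else R(0,-1)
movep([*A,.2],rot)
w=weigh(A,rot)
E
```

```text
1 [-0.23965003  0.39466808  0.59950734  2.12102049 -0.33615549  0.71776387
  2.15133071]
1 [-0.51172856  0.54284269  0.13672108  1.7672531  -0.09487341  0.83787645
  0.97449977]
-1 [-0.59315169  0.60881949  1.13964483  2.13604414 -0.743784    0.87471377
 -0.5712292 ]
-1 [-0.87172345  0.62306573  0.65980411  1.7892683  -0.47655181  0.89424894
 -1.83311219]
gap 0.05894707338009729 47.81794488430023
w [-0.07987932 -0.1234544  -2.06768408] sd [0.4189967  0.49725342 0.6812279 ] gap 0.05898937074807186 t 6.8083
```

Run:
```python
from h import *
f1,_=fz(30); setdown(A); sleep(.3); f0,_=fz(30); print("A w",(f1-f0)[2])
rot=sense()["tcp_rot"]; rot=R(0,-1) if rot[1,1]<0 else R(0,1)
w=weigh(B,rot); f1,_=fz(30); print("B f1",f1,"vs empty",f0,(f1-f0)[2])
p,d=camera("top"); cv2.imwrite("pics/t1.png",p[200:360,300:520,::-1])
m,P=tops("top",d,.06,.085,(320,262,380,315)); print(np.median(P[m>0],0),m.sum())
```

```text
down True 0.045870427244157914
A w -2.210647714503977
gap 0.05910389792068372 48.23275029659271
w [ 0.00822322  0.07344031 -0.84070522] sd [0.38140841 0.30872469 0.40401428] gap 0.059170574978673535 t 16.0333
B f1 [ 0.19758302 -0.1011757  -0.84093489] vs empty [ 0.01676889 -0.01852141  0.10692659] -0.9478614757662347
[ 0.46507987 -0.15806134  0.07202025] 707
```

View pics/t1.png

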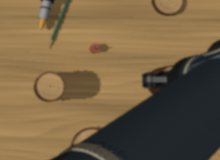

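A (2.2 N) is the heavier and B (0.95 N) the lighter. The crop shows A standing upright at crop pixel (49,87). Next: set B down, lift A and carry it over the board.

Run:
```python
from h import *
setdown(B)
rot=R(0,-1) if sense()["tcp_rot"][1,1]<0 else R(0,1); s=-1 if rot[1,1]<0 else 1
w=weigh(A,rot,up=.13)
T=BC+.03*BX
movep([*T,.14],R(YAW,s)); print(sense()["position"],sense()["finger_gap"])
move_l([*T,.078],feed=.1); h=move_l([*T,.060],feed=.02,until_force=2.5)
print("down",h,sense()["position"][2],sense()["time_s"])
p,d=camera("side"); cv2.imwrite("pics/s1.png",p[100:340,180:500,::-1])
p,d=camera("top"); cv2.imwrite("pics/t2.png",p[150:330,70:390,::-1])
m,P=tops("top",d,.06,.085,(435,258,490,310)); print("B",np.median(P[m>0],0),m.sum())
```

```text
down True 0.046123999908137286
gap 0.05953952586957294 47.711525559425354
w [-0.0891732   0.00605962 -1.7264531 ] sd [0.36679741 0.49629255 0.51459438] gap 0.05896341410869512 t 23.925
[0.57753219 0.21850347 0.14019848] 0.05896866667212647
down True 0.0679331822892597 26.7417
B [ 0.47668129 -0.38186754  0.07232276] 736
```

View pics/s1.png

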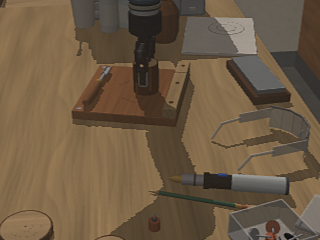

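View pics/t2.png

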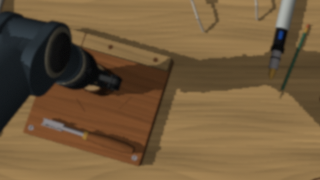

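The side crop shows the round upright on the board at (148,78), short of the fence, and the top crop agrees. Now I push it to the fence.

Run:
```python
from h import *
f0,_=fz(15)
p=sense()["position"]; T=p[:2]+.05*BX
h=move_l([*T,p[2]],feed=.02,until_force=10); sleep(.5)
f1,_=fz(25); s=sense(); r=s["position"][:2]-BC
print(h,"board xy",r@BX,r@BY,"z",s["position"][2],"df along",(f1-f0)[:2]@BX,(f1-f0),"torque",s["ft_torque"],"grip",s["gripper_force"],s["finger_gap"],s["time_s"])
q,d=camera("side"); cv2.imwrite("pics/s2.png",cv2.resize(q[140:240,240:400,::-1],None,fx=4,fy=4))
```

```text
True board xy 0.030137669339953287 0.00011097302180493279 z 0.06801350163304383 df along -0.0671405938189396 [-0.07562523 -0.02225147  0.44571754] torque [-0.04271824  0.0759182  -0.01884885] grip 49.068655371665955 0.0591998128321786 29.5833
```

View pics/s2.png

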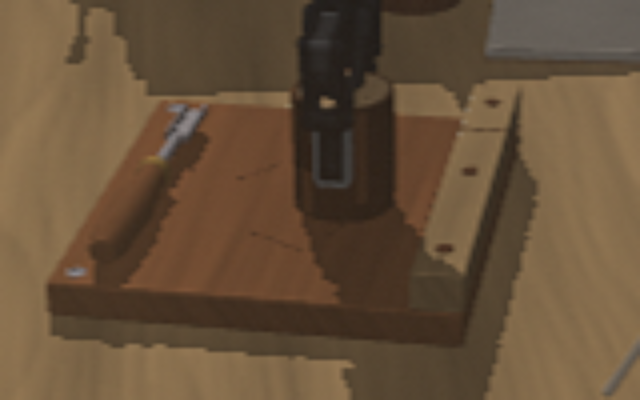

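The picture shows the round still about 25 mm short of the fence: the push stopped at once. I'll check how hard it bears on the board, ease that, and push again.

Run:
```python
from h import *
p=sense()["position"].copy(); print(p,fz(15)[0])
move_l([p[0],p[1],p[2]+.0005],feed=.01); f0=fz(15)[0]; print(sense()["position"],f0)
z=sense()["position"][2]
for i in range(3):
    p=sense()["position"]; r=(p[:2]-BC)@BX
    h=move_l([*(BC+.08*BX),z],feed=.02,until_force=10); n=sense(); r2=(n["position"][:2]-BC)@BX
    print(h,r,r2,n["wrist_force"],n["time_s"])
    if r2>.05: break
sleep(.4); f1=fz(20)[0]; s=sense(); print("along",(f1-f0)[:2]@BX,f1-f0,s["position"],s["gripper_force"],s["time_s"])
```

```text
[0.57750525 0.22070492 0.06802054] [-0.72691212  0.24121636  5.55251289]
[0.5773785  0.2206793  0.06841962] [ 0.01748387 -0.09349174 -1.81739639]
True 0.030007352162137707 0.060669779166478276 [-1.4199717   0.74152976  5.12494863] 32.725
along -0.914052870602987 [-0.91686847  0.11165764  6.80931491] [0.60694969 0.21263738 0.06821106] 48.99701535701752 33.9583
```

Run:
```python
from h import *
f00=np.array([.0,-.05]); x=.0607; y0=(sense()["position"][:2]-BC)@BY
for i in range(8):
    x+=.0005; move_l([*(BC+x*BX+y0*BY),.0683],feed=.01); sleep(.3); f=fz(15)[0]; s=sense(); r=s["position"][:2]-BC
    a=-(f[:2]-f00)@BX; print(x,r@BX,"press",a,f,s["position"][2],s["time_s"])
    if a>8: break
```

```text
0.0612 0.06084766112952454 press 4.200332999717411 [-4.15695693  0.67027338  5.25967207] 0.0683496502640274 35.25
0.0617 0.06090426637106104 press 5.302723697203933 [-5.33049532  0.55568607  6.58285566] 0.06836613144885526 36.425
0.0622 0.060979664828084014 press 6.285849829684902 [-6.27867525  0.81548557  7.54874042] 0.06839637111229725 37.6
0.06269999999999999 0.061017884361030915 press 7.719229717373756 [-7.70235614  1.04250738  8.87885879] 0.06841908550162314 38.775
0.06319999999999999 0.06104704232989225 press 9.04695428094298 [-9.14130391  0.81056639  9.9398687 ] 0.06842918834942223 39.95
```

Run:
```python
from h import *
y0=(sense()["position"][:2]-BC)@BY
for x,z in((.0632,.0687),(.0645,.0687)):
    move_l([*(BC+x*BX+y0*BY),z],feed=.01); sleep(.4); f=fz(15)[0]; s=sense(); r=s["position"][:2]-BC
    print(r@BX,r@BY,f,s["position"][2],s["gripper_force"],s["time_s"])
q,d=camera("side"); cv2.imwrite("pics/s3.png",cv2.resize(q[140:240,240:400,::-1],None,fx=4,fy=4))
```

```text
0.06105234390826908 0.00011759701969835256 [-8.03357471  1.10981478  7.71300616] 0.06845149375071928 49.21582102775574 41.225
0.061221742951049235 0.00013040472262790172 [-11.31656512   1.46394754  10.56405556] 0.06854300584674296 49.394293427467346 42.5333
```

View pics/s3.png

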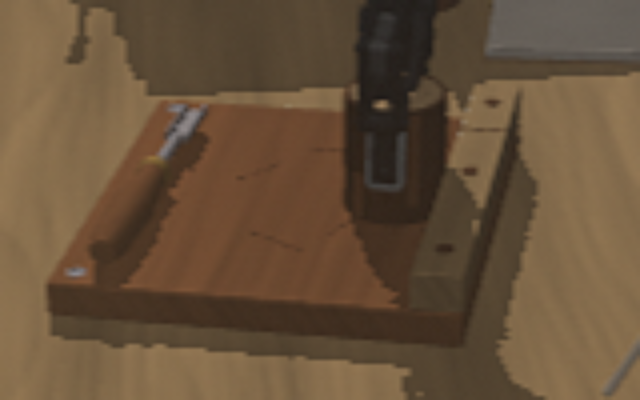

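The picture shows the round upright and touching the fence at about (440,150). The measured position (board x 0.061) and about 11 N of horizontal force, both steady, agree.

```bash
python3 -c "
from rig import *
print(finish_job())"
```

```text
the job is handed in; nothing more can be done
None
```

I handed the job in with the heavier round (A, about 2.2 N) gripped upright on the board and pressed on the fence with roughly 11 N at the wrist, and the lighter one (B, about 0.95 N) set back upright on the bench; no verdict was returned.

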